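# Ready the analyser: close the sample drawer and lid, then start

## Robot

A 6-joint arm with a two-finger parallel gripper is mounted at the origin on the work surface. World frame = base frame: x ahead of the robot, y to its left, z up, the work surface at z = 0. Lengths are in mm, angles in rad, forces in N, time in s.
With the tool pointing down it reaches from about 275 to 1000 mm from the base axis. Payload 8.4 kg.
Tool frame: the origin (TCP) lies midway between the tips of the shut fingers; the grasp point (between the pads) lies 19 mm behind it; y points along the fingers, z is the direction in which the jaws open and shut, and the axes are right-handed (so a half turn about y gives the same grasp; the last joint's range is limited). The gripper opens to 85 mm and grips with 20 to 120 N. Pads are 22 mm wide; open, the fingers measure 114 mm over their backs; the gripper's body (76 mm by 85 mm) begins 54 mm behind the grasp point. The pads swing forward as they close: fully open they stand 13 mm farther back than shut.
Start: joints at [1.328, 0.353, 1.633, -0, 1.155, -0.002], TCP at [149.048, 606.97, 203.481] pointing down, gripper open.
Joint ranges: [-2.63, 2.63], [-0.92, 2.1], [0.06, 2.66], [-1.3, 4.44], [0, 2.69], [-3.02, 3.02]. Speed limits (rad/s): [2.22, 2.22, 2.79, 3.14, 3.14, 3.14].

## Interface

Orientations are given as [roll, pitch, yaw] about the fixed x, y, z axes, in that order (R = Rz(yaw) Ry(pitch) Rx(roll)).
In Python, from rig import r gives the robot as it stands. The module is installed in compiled form; this text tells all that it offers.
- The arm moves only by the tool apply_moves, never from a script. Its argument "plan" is text: rows parted by semicolons, each of 7 numbers parted by spaces: the shift along the tool's x, y, z in cm, then the turn, a rotation vector about the tool's x, y, z in degrees, then the closure, from 0 (fully open) to 1 (shut). A call has 1 to 20 rows; each row shifts and turns the pose as measured when the row begins, along the tool's axes as they then stand; what a row does not reach is not made up. A row lasts 1/10 s, in which the tool goes at most 50 mm and 8.59 degrees, less where a joint would pass 70% of its speed; a pose out of reach is approached as far as the arm can. A call is refused whole if a number of a shift passes 5 or a number of a turn 8.59, either way. A call with a gripper value outside its range is refused whole. The fingers move at their own pace and stop on an object; "squeeze" is the grip in N (left out, the last holds). Time passes only in rows, so rows that do not move let the fingers close. It gives the time, the measured TCP pose, the force and the opening at its end, in the units of the state.
- r.sense(): the state, without advancing time (a new reading comes with each control period).
- r.grab_frame(name): name is "side" or "top"; returns the picture (480x640x3 uint8, blue, green, red); there is no depth.
- r.get_calibration(name): a dict with "vertical_fov" (degrees; the focal length in pixels is half the picture's height over the tangent of half this angle, whatever the lens; pixels are square), "cx", "cy" (the principal point, pixels), "D" ([k1, k2, p1, p2, k3] as OpenCV has them; the pictures are not rectified), "R" (3x3) and "t" (3): a world point X has camera coordinates R X + t. Camera axes: x right, y down, z forward; pixel columns grow to the right and rows downward; lengths in mm; the calibration is good to about 2 mm. A picture is of the moment at which its call begins. get_calibration takes no time and is no camera call.
- r.sign_off(): hands the job in, once; it reports no verdict.
The state is a dict: "clock": time; "qpos": joint angles; "qvel": joint speeds; "joint_efforts": joint torques, N m; "eef_pos": TCP position; "tcp_rot": TCP orientation; "contact_force": force on the tool from outside, world axes, zero at the start; "wrist_torque": the same for the moment, N m; "opening": opening from 0.0 (shut) to 1.0 (fully open).
Only numpy, scipy, OpenCV 4.12 (cv2) and the standard library are available. Lean on these libraries where they do the work, as an engineer would, in place of code of your own. Each camera call takes 0.05 s, during which the arm holds its last target. There are 200 camera calls.

## Task

Start the analyser run using only your fingertips, without gripping or lifting anything: push the blue-fronted sample drawer fully home, then push the blue lid above it down until it is shut, then press the green start button right down and let go. Leave the pale grey reagent drawer open as it is, do not press the red stop button, and leave everything else standing where it is.

Things in the scene. Friction and masses are not known exactly. Their poses are not given: they have to be found in the camera images.
- sample_module: fixed white housing with a blue flash on its sides, with the blue-fronted sample drawer and blue lid; 240 (x) x 170 (y) x 110 high. Origin under its centre, on the table; its x axis points from the drawer front into the housing (the closing direction), y to the left, z up. Front face at own x = -120. Sizes in mm.
- sample_drawer (a joint): opening of the sample drawer in m: 0 fully home, up to 0.10 out. Slides along the module's x axis with about 2.5 N friction and stays where it is left.
- sample_drawer_front (a point): centre of the outer (robot-side) face of the sample drawer's flat, ribbed blue front panel: 150 wide, 88 high (from 20 to 108 above the table; this point is 64 above the table), 15 thick. It moves with the drawer; when fully home this face lies 15 in front of the housing. No handle. A rack of capped tubes is fixed inside, tops 97 above the table. Sizes in mm.
- lid (a joint): angle of the blue lid in rad: 0 shut and flat on the housing, larger is further open (up to 1.35); starts 0.85 to 1.2. Stiff hinge (0.35 N m friction), stays where it is left; pressing down near its free edge takes 2 to 4 N.
- lid_edge (a point): middle of the lid's free edge, on its outer (upper) face. The lid is a flat plate 200 long from the hinge, 166 wide, 8 thick; its hinge line runs along sample_module's y at module x = +85 (far end), 110 above the table, its outer face 9 off that line; when shut its outer face is 119 above the table and this edge is the one nearest the robot. Sizes in mm.
- reagent_module: the other fixed white housing, same size and axes as sample_module, with grey flashes, no lid and a pale grey-white drawer front. To be left alone. Sizes in mm.
- reagent_drawer (a joint): opening of the reagent drawer in m, 0 shut; stands open 0.04 to 0.09 on purpose and is to stay so.
- reagent_drawer_front (a point): centre of the outer face of the pale grey-white reagent drawer front, 150 wide, 88 high, 64 above the table. Sizes in mm.
- console: fixed white control box 100 (x) x 80 (y) x 45 high with a dark top carrying a green and a red push button 48 apart along its x; origin under its centre; right or left of the modules. Sizes in mm.
- start_button (a joint): travel of the green start button in m: 0 up, 0.006 fully pressed; springs back; about 5 N to press fully.
- start_button_top (a point): centre of the top of the green button, 28 diameter, pressed straight down; it is the button nearer the robot on the console. Sizes in mm.
- stop_button (a joint): travel of the red stop button in m: 0 up, 0.006 pressed. Not to be pressed.
- stop_button_top (a point): centre of the top of the red button, 28 diameter. Sizes in mm.
- tip_box: loose blue pipette-tip box with yellow tips, 110 x 80 x 50 (58 over the tips); bystander; origin under its centre. Sizes in mm.
- jar: loose small jar with blue cap, 38 diameter, 55 high, standing between the two drawers; bystander; origin under its centre. Sizes in mm.
- wash_bottle: loose white bottle with red cap, 60 diameter, 150 high; bystander; origin under its centre. Sizes in mm.
- beaker: loose clear beaker, 68 diameter, 80 high; bystander; origin under its centre. Sizes in mm.
- sharps_pot: loose yellow pot with red lid, 84 diameter, 110 high; bystander; origin under its centre. Sizes in mm.

How it is judged:
By the outcome, as a careful person would: the job done as asked, in the order asked, and still so for the second after the job is handed in, with the robot touching nothing.
It also fails if it takes over 61 s, if anything falls off the work surface, if the arm or the gripper's body presses on something with over 40 N, if the wrist force passes 120 N, or if a joint passes its speed limit or range.

## Working session

There is one attempt and no reset: what is moved stays moved. The work goes in short steps, Python scripts to look and compute and a tool call to move; the robot and the scene stay as the last step left them, time stands still between calls to the robot, and variables do not carry over. Pictures are saved under pics/ and viewed, about 8 in all and at most 12, crops included, and the job is handed in when it is done.

Besides the shell and the picture viewer there is one more tool, called after "Call:" as name(argument=value, ...) on one line, values as JSON. apply_moves: Moves the arm, as the interface text tells. Its arguments: {"type":"object","properties":{"plan":{"type":"string"},"squeeze":{"type":"number"}},"required":["plan"]}

```bash
mkdir -p pics
python3 - <<'E'
from rig import r
import cv2
for n in("side","top"):
    f=r.grab_frame(n); cv2.imwrite(f"pics/{n}0.png",f)
    c=r.get_calibration(n); print(n,c)
s=r.sense(); print(s)
E
```

```text
side {'vertical_fov': 44.81572874855762, 'cx': 322.4960942648562, 'cy': 235.8150746213602, 'D': array([-0.06336922,  0.        ,  0.        ,  0.        ,  0.        ]), 'R': array([[ 0.9850354 , -0.17228076, -0.00495945],
       [-0.11261891, -0.62159611, -0.77520014],
       [ 0.1304693 ,  0.76415811, -0.63169625]]), 't': array([-590.68107467,  172.22399403, 1473.11764805])}
top {'vertical_fov': 49.28760497579648, 'cx': 318.2584409027117, 'cy': 245.7332431724194, 'D': array([-0.10469513,  0.        ,  0.        ,  0.        ,  0.        ]), 'R': array([[ 0.00632181, -0.99997086, -0.00427949],
       [-0.98115048, -0.00537613, -0.19317045],
       [ 0.19314182,  0.00542001, -0.98115588]]), 't': array([  19.04805092,  602.60387721, 1176.68871388])}
{'clock': 0.1, 'qpos': array([ 1.32759578e+00,  3.53602376e-01,  1.63403855e+00, -1.52686304e-05,
        1.15520391e+00, -2.39889060e-03]), 'qvel': array([ 7.75162393e-04,  1.16683883e-05, -1.82923874e-03,  2.62355290e-04,
       -2.38853710e-03, -2.31528254e-05]), 'joint_efforts': array([ 6.32313913e-04, -6.06354761e+01, -3.42820609e+01,  1.20890318e-04,
        3.81524063e-03,  1.61980023e-05]), 'eef_pos': array([148.94616501, 606.52673775, 202.83118569]), 'tcp_rot': array([-1.57204854e+00, -1.09572999e-05, -2.40795476e-01]), 'contact_force': array([0.33067398, 0.01648125, 0.90375059]), 'wrist_torque': array([ 0.02224844, -0.01888095,  0.00566021]), 'opening': 1.0003139716685825}
```

View pics/side0.png

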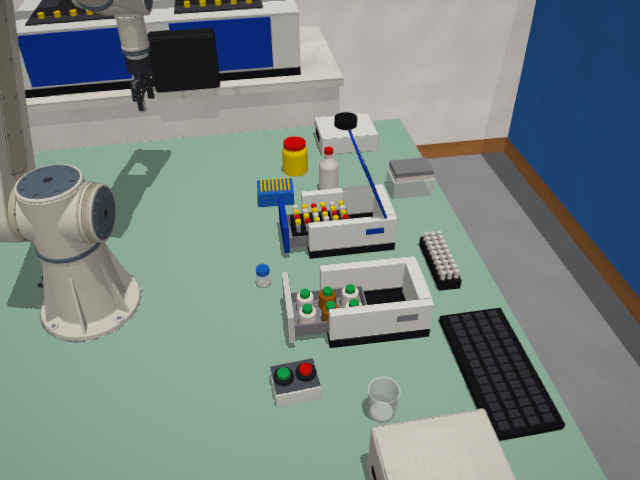

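View pics/top0.png

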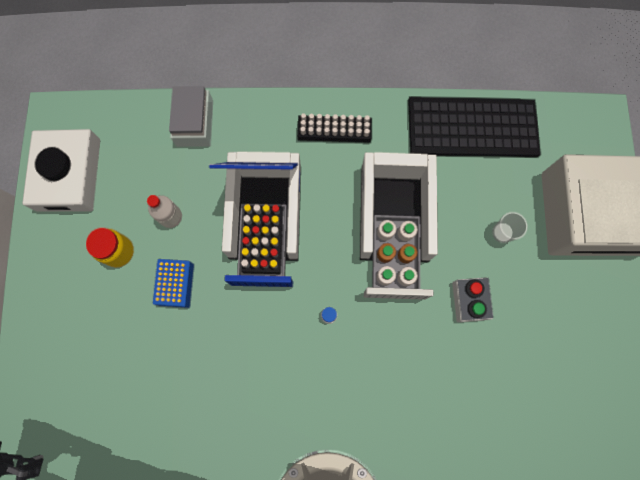

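The side view shows the sample drawer's blue front at about (284,222), with its lid edge-on from (350,130) to (385,215). The console's green button is at (284,375) and the red one at (306,371). In the top view the drawer front is at (259,281), the lid at (253,166), the jar at (329,315), green at (479,309) and red at (475,289).

```bash
cat > h.py <<'E'
import numpy as np, cv2
from rig import r
def cam(n):
    c=r.get_calibration(n); f=240/np.tan(np.radians(c["vertical_fov"]/2))
    return np.array([[f,0,c["cx"]],[0,f,c["cy"]],[0,0,1]]),np.array(c["D"]),np.array(c["R"]),np.array(c["t"])
def ray(n,p):
    K,D,R,t=cam(n); u=cv2.undistortPoints(np.array([[p]],float),K,D)[0,0]
    d=R.T@np.array([u[0],u[1],1]); return -R.T@t,d/np.linalg.norm(d)
def onz(n,p,z):
    C,d=ray(n,p); return C+d*(z-C[2])/d[2]
def tri(a,b):
    (C,d),(E,e)=ray("top",a),ray("side",b)
    s=np.linalg.lstsq(np.c_[d,-e],E-C,rcond=None)[0]; P,Q=C+s[0]*d,E+s[1]*e
    return (P+Q)/2,np.linalg.norm(P-Q)
def proj(n,X):
    K,D,R,t=cam(n); return cv2.projectPoints(np.array([X],float),cv2.Rodrigues(R)[0],t,K,D)[0].ravel()
def blobs(f,h0,h1,s=120,v=50,roi=None,amin=40):
    m=cv2.inRange(cv2.cvtColor(f,cv2.COLOR_BGR2HSV),(h0,s,v),(h1,255,255))
    if roi: k=np.zeros_like(m);x0,y0,x1,y1=roi;k[y0:y1,x0:x1]=1;m*=k
    return [c for c in cv2.findContours(m,cv2.RETR_EXTERNAL,cv2.CHAIN_APPROX_NONE)[0] if cv2.contourArea(c)>amin]
E
python3 - <<'E'
from h import *
np.set_printoptions(precision=1,suppress=True)
T=cv2.imread("pics/top0.png");S=cv2.imread("pics/side0.png")
for nm,f,roi in(("top",T,(140,140,350,330)),("side",S,(250,100,400,290))):
    for c in blobs(f,105,130,150,60,roi):
        print(nm,"blue",cv2.contourArea(c),cv2.approxPolyDP(c,2,True)[:,0].tolist())
for nm,f,roi in(("top",T,(450,270,500,330)),("side",S,(265,355,325,400))):
    for h in((45,80),(0,5),(175,180)):
        for c in blobs(f,*h,120,60,roi,15): print(nm,h,cv2.minEnclosingCircle(c),cv2.boundingRect(c))
for n in("top","side"):
    f=T if n=="top" else S
    roi=(205,145,310,295) if n=="top" else (270,120,400,260)
    x0,y0,x1,y1=roi; cv2.imwrite(f"pics/c_{n}.png",cv2.resize(f[y0:y1,x0:x1],None,fx=4,fy=4,interpolation=cv2.INTER_CUBIC))
E
```

```text
top blue 136.5 [[329, 307], [322, 313], [327, 321], [335, 317], [335, 311]]
top blue 545.5 [[225, 276], [225, 280], [231, 284], [273, 283], [286, 286], [287, 283], [291, 286], [290, 277]]
top blue 1572.0 [[159, 259], [153, 303], [188, 306], [192, 264], [188, 261]]
top blue 164.5 [[296, 164], [210, 167], [292, 168]]
side blue 117.5 [[261, 264], [256, 267], [256, 272], [263, 276], [268, 273], [268, 267]]
side blue 57.5 [[383, 228], [367, 230], [366, 234], [383, 232]]
side blue 779.5 [[257, 181], [259, 206], [279, 206], [284, 250], [289, 252], [284, 205], [293, 203], [291, 179], [289, 191], [286, 179], [287, 189], [283, 190], [282, 179], [281, 192], [278, 179], [277, 192], [274, 180], [275, 190], [271, 190], [271, 185], [271, 191], [267, 191], [266, 180], [266, 193], [263, 191], [263, 183], [263, 192], [259, 191]]
side blue 154.0 [[349, 129], [360, 161], [386, 217]]
top (45, 80) ((478.5, 308.0), 6.265082359313965) (473, 302, 12, 13)
top (0, 5) ((475.88372802734375, 287.7790832519531), 6.507115840911865) (470, 282, 13, 13)
side (45, 80) ((283.0714416503906, 373.21429443359375), 6.869882583618164) (277, 367, 13, 13)
side (0, 5) ((305.0714416503906, 368.78570556640625), 6.869864463806152) (299, 363, 13, 13)
```

View pics/c_top.png

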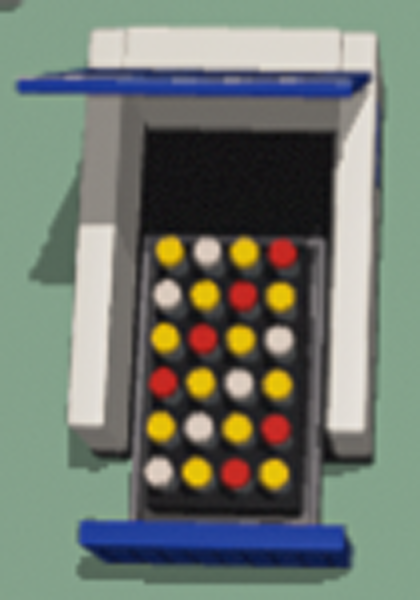

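View pics/c_side.png

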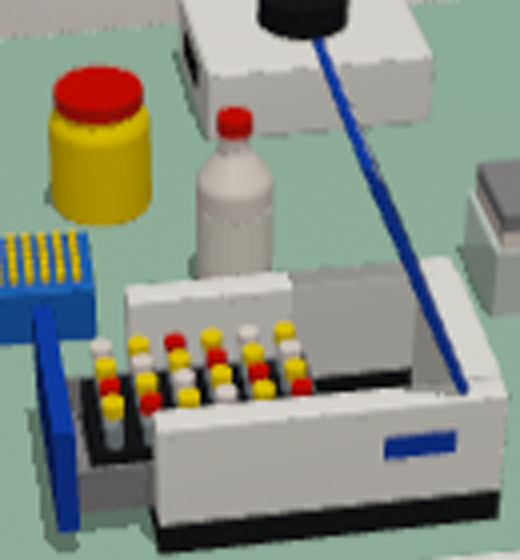

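Run:
```python
from h import *
np.set_printoptions(precision=1,suppress=True)
o=lambda n,u,v,z:onz(n,(205+u/4,145+v/4),z)
A=o("top",80,522,108);B=o("top",345,527,108);A2=o("top",80,541,108);B2=o("top",348,550,108)
print("panel back L,R",A,B,np.linalg.norm(A-B),"front",A2,B2)
H=[o("top",*p,110) for p in((68,425),(372,432),(377,33),(92,30))]
for h in H: print("housing nearL nearR farR farL",h)
fl,fr,nl,nr=H[3],H[2],H[0],H[1]
print("widths",np.linalg.norm(fl-fr),np.linalg.norm(nl-nr),"len",np.linalg.norm(fl-nl),np.linalg.norm(fr-nr))
for v in(nr-fr,nl-fl): print("yaw",np.degrees(np.arctan2(-v[1],-v[0])))
v=fl-fr;print("yaw from far edge",np.degrees(np.arctan2(-v[0],v[1])))
v=nl-nr;print("near",np.degrees(np.arctan2(-v[0],v[1]))); v=A-B;print("panel",np.degrees(np.arctan2(-v[0],v[1])))
print("mid far",(fl+fr)/2,"near",(nl+nr)/2)
s=lambda u,v:(270+u/4,120+v/4)
print("lid right free",tri((205+352/4,145+90/4),s(318,40)))
print("lid hinge right",tri((205+372/4,145+75/4),s(465,388)))
print("panel bot right side",o and onz("side",s(68,530),20), onz("side",s(52,420) ,108))
print("green",tri((478.5,308),(283.1,373.2)),"red",tri((475.9,287.8),(305.1,368.8)))
print("jar",tri((329,314),(262,270)))
print("reagent front top",onz("top",(367,291),108),onz("top",(432,292),108))
```

```text
panel back L,R [523.4 231.8 108. ] [521.6  82.4 108. ] 149.3746468804131 front [512.6 231.4 108. ] [508.6  80.5 108. ]
housing nearL nearR farR farL [578.5 240.5 110. ]
housing nearL nearR farR farL [575.4  67.9 110. ]
housing nearL nearR farR farL [813.9  68.4 110. ]
housing nearL nearR farR farL [815.7 236.9 110. ]
widths 168.50010524191558 172.5664690993941 len 237.23608845966578 238.42851183440274
yaw 0.12158178780977548
yaw -0.8558661509383757
yaw from far edge -0.6124894892655305
near -1.002616216641798
panel -0.6760831584729103
mid far [814.8 152.7 110. ] near [576.9 154.2 110. ]
lid right free (array([677.8,  66.4, 391.4]), np.float64(0.28635428511932076))
lid hinge right (array([785.6,  70.7, 116.2]), np.float64(0.32203941534956765))
panel bot right side [516.   85.2  20. ] [510.5  96.1 108. ]
green (array([ 455.2, -350.6,   63. ]), np.float64(2.106465580883465)) red (array([ 502.6, -346.7,   62.4]), np.float64(1.770179590319881))
jar (array([442. ,  -3.4,  47.3]), np.float64(1.823596671507794))
reagent front top [490.5 -87.  108. ] [ 488.7 -232.9  108. ]
```

Run:
```python
from h import *
np.set_printoptions(precision=1,suppress=True)
L=tri((209.5,166),(349.5,130));print("lid left free",L)
for z in(285,290,295):print(onz("top",(293,167.5),z))
for a in(.85,.95,1.0,1.05,1.1,1.2):
    X=np.array([781-200*np.cos(a)-9*np.sin(a),235,110+200*np.sin(a)+9*np.cos(a)][:3]);X[2]=110+200*np.sin(a)+9*np.cos(a);print(a,X,proj("top",X),proj("side",X))
```

```text
lid left free (array([716. , 237.4, 294.7]), np.float64(0.8387315190080058))
[715.9  72.5 285. ]
[714.2  72.2 290. ]
[712.4  71.9 295. ]
0.85 [642.2 235.  266.2] [211.7 205.6] [322.5 142.2]
0.95 [657.3 235.  277.9] [210.9 196.7] [328.1 137.9]
1.0 [665.4 235.  283.2] [210.6 192. ] [331.  135.9]
1.05 [673.7 235.  288. ] [210.3 187.3] [334.1 134.1]
1.1 [682.3 235.  292.3] [210.  182.4] [337.2 132.4]
1.2 [700.1 235.  299.7] [209.8 172.6] [343.8 129.4]
```

Measurements agree with the given sizes: the module's yaw is about -0.5° and its centre about (696,153). The drawer is about 52 mm out and the lid is at about 1.19 rad. Next I shut the fingers, square up the yaw and move in front of the drawer.

Call:
apply_moves(plan="0 0 0 0 -7.1 0 1;0 0 0 0 -7.1 0 1;2.3 0 -3.5 0 0 0 1;2.3 0 -3.5 0 0 0 1;2.3 0 -3.5 0 0 0 1;2.3 0 -3.5 0 0 0 1;2.3 0 -3.5 0 0 0 1;2.3 0 -3.5 0 0 0 1;2.3 0 -3.5 0 0 0 1;2.3 0 -3.5 0 0 0 1;2.3 0 -3.5 0 0 0 1;2.3 0 -3.5 0 0 0 1;2.3 0 -3.5 0 0 0 1;2.3 0 -3.5 0 0 0 1;2.3 0 -3.5 0 0 0 1;0 0 0 0 0 0 1", squeeze=30)

```text
clock: 1.7
eef_pos: [464.5, 138.3, 199.7]
tcp_rot: [-1.576, 0.002, 0.022]
contact_force: [0.1, 0.9, -0.9]
opening: 0.002
```

Call:
apply_moves(plan="-0.3 0 1.5 0 1.8 0 1;0 3.4 0 0 0 0 1;0 3.4 0 0 0 0 1;0 3.4 0 0 0 0 1;0 3.2 0 0 0 0 1;0 0 0 0 0 0 1")

```text
clock: 2.3
eef_pos: [461.3, 153.0, 62.2]
tcp_rot: [-1.575, 0.0, -0.015]
contact_force: [-0.8, -0.2, 1.1]
opening: 0.002
```

Call:
apply_moves(plan="1 0 0 0 0 0 1;1 0 0 0 0 0 1;1 0 0 0 0 0 1;0.8 0 0 0 0 0 1;0.8 0 0 0 0 0 1;0.8 0 0 0 0 0 1;0.8 0 0 0 0 0 1;0.6 0 0 0 0 0 1;0.6 0 0 0 0 0 1;0 0 0 0 0 0 1")

```text
clock: 3.3
eef_pos: [542.6, 152.9, 66.9]
tcp_rot: [-1.574, -0.001, -0.015]
contact_force: [0.2, -0.3, 0.5]
opening: 0.001
```

Call:
apply_moves(plan="0.3 0 0 0 0 0 1;0.3 0 0 0 0 0 1;0.2 0 0 0 0 0 1")

```text
clock: 3.6
eef_pos: [550.6, 152.8, 66.9]
tcp_rot: [-1.574, -0.0, -0.015]
contact_force: [-3.2, -0.0, 0.5]
opening: -0.003
```

Run:
```python
from h import *
f=r.grab_frame("side");g=r.grab_frame("top")
a=cv2.resize(f[120:270,240:400],None,fx=2.5,fy=2.5);b=cv2.resize(g[145:295,200:360],None,fx=2.5,fy=2.5)
cv2.imwrite("pics/d1.png",np.hstack([a,b]))
```

```text
(no output)
```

View pics/d1.png

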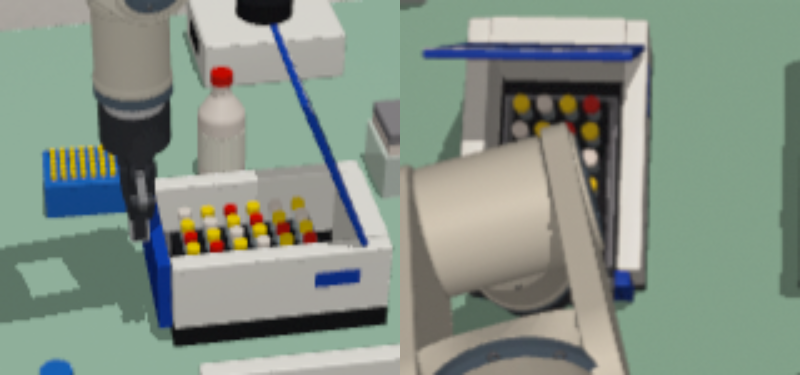

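The drawer front is now nearly flush with the housing (side crop panel at about (160,270)), and the 3 N is sliding friction. I keep pushing until the force climbs.

Call:
apply_moves(plan="0.3 0 0 0 0 0 1;0.3 0 0 0 0 0 1")

```text
clock: 3.9
eef_pos: [550.4, 152.5, 66.6]
tcp_rot: [-1.575, 0.011, -0.016]
contact_force: [-15.5, 2.0, 10.0]
opening: -0.002
```

The arm stopped at x = 550.4, where 550 was predicted, with a firm 15 N, so the drawer is home. I back off, rise over the lid and go behind it.

Call:
apply_moves(plan="-1.5 0 0 0 0 0 1;-1.5 0 0 0 0 0 1;0 -4 0 0 0 0 1;0 -4 0 0 0 0 1;0 -4 0 0 0 0 1;0 -4 0 0 0 0 1;0 -4 0 0 0 0 1;0 -4 0 0 0 0 1;0 -4 0 0 0 0 1;0 0 0 0 0 0 1")

```text
clock: 4.9
eef_pos: [522.0, 154.1, 360.3]
tcp_rot: [-1.574, -0.001, -0.015]
contact_force: [-0.6, 1.1, -0.3]
opening: -0.0
```

Call:
apply_moves(plan="4 0 0 0 0 0 1;4 0 0 0 0 0 1;4 0 0 0 0 0 1;4 0 0 0 0 0 1;4 0 0 0 0 0 1;4 0 0 0 0 0 1;0 0 0 0 0 0 1")

```text
clock: 5.6
eef_pos: [770.3, 150.5, 361.1]
tcp_rot: [-1.573, -0.012, -0.014]
contact_force: [-1.8, 0.2, -1.4]
opening: 0.002
```

Call:
apply_moves(plan="0 2.6 0 0 0 0 1;0 2.6 0 0 0 0 1;0 2.5 0 0 0 0 1;0 0 0 0 0 0 1;-1.1 0 0 0 0 0 1;-1 0 0 0 0 0 1;-1 0 0 0 0 0 1;-0.6 0.2 0 0 0 0 1;-0.6 0.2 0 0 0 0 1")

```text
clock: 6.5
eef_pos: [727.2, 151.2, 278.7]
tcp_rot: [-1.572, -0.019, -0.014]
contact_force: [-0.5, 1.1, -0.1]
opening: 0.001
```

Call:
apply_moves(plan="-0.85 0.42 0 0 0 0 1;-0.85 0.42 0 0 0 0 1;-0.85 0.42 0 0 0 0 1;-1 0.7 0 0 0 0 1;-1 0.7 0 0 0 0 1;-1 0.7 0 0 0 0 1")

```text
clock: 7.1
eef_pos: [669.8, 152.3, 251.0]
tcp_rot: [-1.57, -0.028, -0.014]
contact_force: [-1.4, -1.6, 4.9]
opening: -0.0
```

Run:
```python
from h import *
f=r.grab_frame("side");g=r.grab_frame("top")
a=cv2.resize(f[80:270,240:400],None,fx=2.5,fy=2.5);b=cv2.resize(g[110:300,200:360],None,fx=2.5,fy=2.5)
cv2.imwrite("pics/d2.png",np.hstack([a,b]));print(r.sense()["contact_force"],r.sense()["eef_pos"])
```

```text
[-4.27651592 -0.14081874  5.46134551] [668.188893   152.240088   249.71470219]
```

View pics/d2.png

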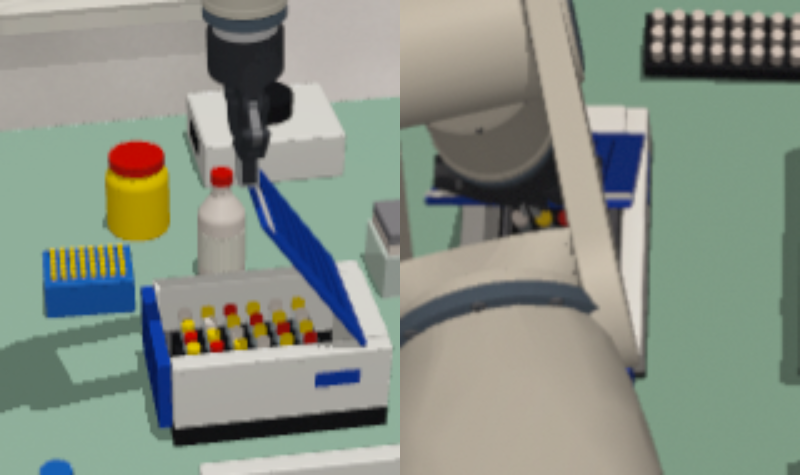

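The lid is coming down with the fingertip on its outer face near the free edge. I continue along the arc.

Call:
apply_moves(plan="-0.6 1.0 0 0 0 0 1;-0.6 1.0 0 0 0 0 1;-0.6 1.0 0 0 0 0 1;-0.6 1.0 0 0 0 0 1;-0.6 1.0 0 0 0 0 1")

```text
clock: 7.7
eef_pos: [627.5, 153.3, 209.3]
tcp_rot: [-1.569, -0.015, -0.014]
contact_force: [-3.8, 0.3, 2.8]
opening: 0.0
```

Call:
apply_moves(plan="0.3 0.9 0 0 0 0 1;0.2 1.0 0 0 0 0 1;0 1.0 0 0 0 0 1")

```text
clock: 8.0
eef_pos: [632.1, 153.3, 179.0]
tcp_rot: [-1.569, -0.016, -0.014]
contact_force: [0.2, 0.1, 2.4]
opening: -0.0
```

Call:
apply_moves(plan="-0.35 1.0 0 0 0 0 1;-0.3 1.0 0 0 0 0 1;-0.3 1.0 0 0 0 0 1;-0.2 1.0 0 0 0 0 1;-0.1 0.9 0 0 0 0 1")

```text
clock: 8.5
eef_pos: [619.3, 153.3, 123.8]
tcp_rot: [-1.57, -0.014, -0.014]
contact_force: [-0.3, 0.2, 0.7]
opening: 0.003
```

Call:
apply_moves(plan="0 0.3 0 0 0 0 1;0 0.3 0 0 0 0 1;0 0.3 0 0 0 0 1")

```text
clock: 8.8
eef_pos: [618.7, 153.2, 112.8]
tcp_rot: [-1.57, -0.012, -0.014]
contact_force: [-0.4, 0.5, 0.7]
opening: -0.004
```

Run:
```python
from h import *
f=r.grab_frame("side")
cv2.imwrite("pics/d3.png",cv2.resize(f[120:270,260:410],None,fx=4,fy=4))
print(r.sense()["contact_force"],r.sense()["eef_pos"])
```

```text
[ 0.25925707 -0.03734229 -0.73549857] [618.54867649 153.13618256 112.41634842]
```

View pics/d3.png

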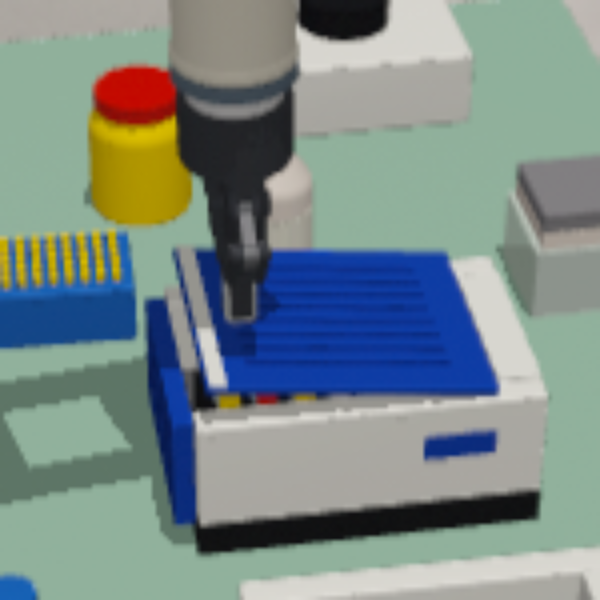

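Run:
```python
from h import *
for z in(112,120,130,140):print(z,proj("side",(618.5,153,z)),proj("side",(608,140,z)))
for a in(0,.05,.1,.15,.2):
    X=[781-200*np.cos(a)+9*np.sin(a),70,110+200*np.sin(a)+9*np.cos(a)];print(a,X[2],proj("side",X))
print(proj("side",(576,68,110)),proj("side",(781,70,119)))
print((222/4+260,388/4+120),(240/4+260,318/4+120),(195/4+260,414/4+120))
```

```text
112 [319.45852687 206.95016542] [316.4683673  210.13739881]
120 [319.43450634 204.59665935] [316.43469547 207.77703597]
130 [319.40427671 201.63399838] [316.39232267 204.80556496]
140 [319.37381832 198.64802336] [316.34963252 201.81050937]
0 119.0 [310.67239279 224.7753672 ]
0.05 128.98458619769036 [310.86904102 221.73850918]
0.1 138.92172081686786 [311.25665531 218.67051076]
0.15 148.78656619614424 [311.83649285 215.57936298]
0.2 158.55446535958342 [312.60924907 212.47331787]
[308.97471572 228.1401702 ] [384.64256395 216.53559969]
(315.5, 217.0) (320.0, 199.5) (308.75, 223.5)
```

Run:
```python
from h import *
print(proj("side",(550,153,67)),(140/2.5+240,238/2.5+120))
print(proj("side",(668,152,250)),(250/2.5+240,183/2.5+80))
f=r.grab_frame("side")
cv2.imwrite("pics/d4.png",cv2.resize(f[150:240,290:395],None,fx=7,fy=6.5,interpolation=cv2.INTER_CUBIC)[:580])
s=r.sense();print(s["qpos"],s["joint_efforts"],s["contact_force"])
```

```text
[295.32814074 222.60568562] (296.0, 215.2)
[337.77262288 162.56925803] (340.0, 153.2)
[ 0.24169413  0.4590829   1.6923689  -0.00281815  0.97830017 -1.31357134] [ 1.99110818e-02 -6.40003252e+01 -3.04505610e+01 -6.28448426e-03
 -1.44056473e-01  5.85697489e-05] [ 0.18169241  0.75923712 -0.62494401]
```

View pics/d4.png

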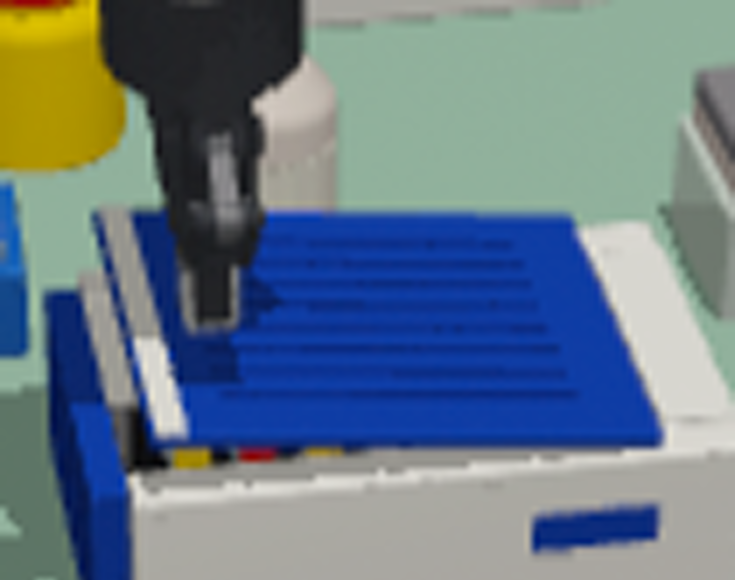

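The picture shows the lid still slightly ajar (near corner at side pixel (313,218), about 0.1 rad) with the fingertip above it. The tip appears about 8 px higher than the pose reading projects, so from here I rely on force and pictures. I lower until contact.

Call:
apply_moves(plan="-0.2 0.4 0 0 0 0 1;0 0.4 0 0 0 0 1;0 0.4 0 0 0 0 1")

```text
clock: 9.2
eef_pos: [617.8, 153.4, 101.3]
tcp_rot: [-1.569, -0.015, -0.014]
contact_force: [-0.8, -0.4, 0.4]
opening: -0.007
```

Run:
```python
from h import *
f=r.grab_frame("side");old=cv2.imread("pics/d4.png")
for c in blobs(f,105,130,150,40,(300,170,395,225),100):print(cv2.contourArea(c),cv2.approxPolyDP(c,2,True)[:,0].tolist())
cv2.imwrite("pics/d5.png",cv2.resize(f[140:240,290:395],None,fx=6,fy=6,interpolation=cv2.INTER_CUBIC));print(r.sense()["contact_force"])
```

```text
106.5 [[300, 195], [300, 224], [307, 224]]
2050.5 [[383, 215], [370, 183], [328, 185], [324, 203], [320, 205], [314, 201], [313, 186], [308, 186], [316, 216], [314, 221], [382, 218]]
[ 0.34566453  1.03429678 -0.34546162]
```

View pics/d5.png

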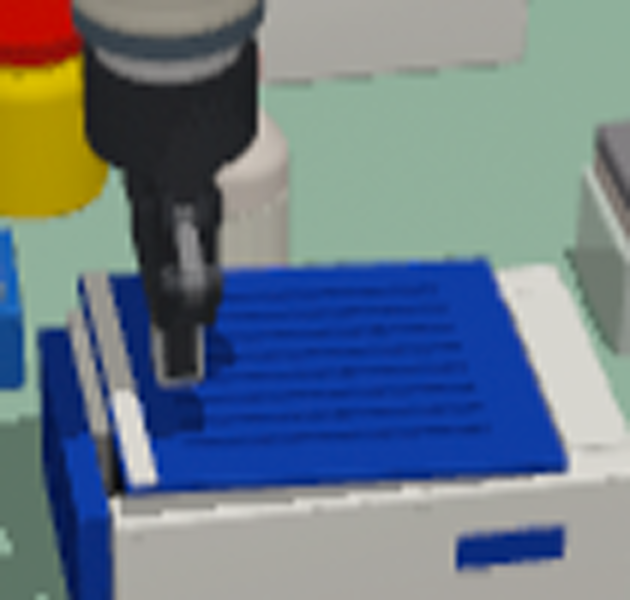

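Call:
apply_moves(plan="0 0.4 0 0 0 0 1;0 0.3 0 0 0 0 1;0 0.3 0 0 0 0 1")

```text
clock: 9.55
eef_pos: [617.7, 153.4, 90.8]
tcp_rot: [-1.569, -0.014, -0.014]
contact_force: [-13.9, -1.9, 42.0]
opening: 0.004
```

Contact is firm at 42 N, so the lid is seated. I lift straight off and check.

Call:
apply_moves(plan="0 -0.6 0 0 0 0 1;0 -2 0 0 0 0 1;0 -3.5 0 0 0 0 1;0 -4 0 0 0 0 1;0 -4 0 0 0 0 1;-2 0 -3.5 0 0 0 1;-2 0 -4 0 0 0 1;-2 0 -4 0 0 0 1;-2 0 -4 0 0 0 1;-2 0 -4 0 0 0 1;-2 0 -4 0 0 0 1;-2 0 -4 0 0 0 1;0 0 0 0 0 0 1")

```text
clock: 10.85
eef_pos: [468.4, -128.2, 234.3]
tcp_rot: [-1.572, -0.019, -0.01]
contact_force: [0.7, -0.1, 0.3]
opening: 0.005
```

Run:
```python
from h import *
f=r.grab_frame("side");g=r.grab_frame("top")
for c in blobs(f,105,130,150,40,(300,170,395,230),100):print(cv2.contourArea(c),cv2.approxPolyDP(c,2,True)[:,0].tolist())
a=cv2.resize(f[130:330,220:400],None,fx=2.2,fy=2.2);b=cv2.resize(g[140:340,200:380],None,fx=2.2,fy=2.2)
cv2.imwrite("pics/d6.png",np.hstack([a,b]));print(r.sense()["contact_force"])
```

```text
141.5 [[300, 195], [300, 229], [307, 229]]
2304.0 [[371, 184], [308, 189], [316, 224], [382, 218], [383, 214]]
[-0.39561431 -0.24330293  0.10523047]
```

View pics/d6.png

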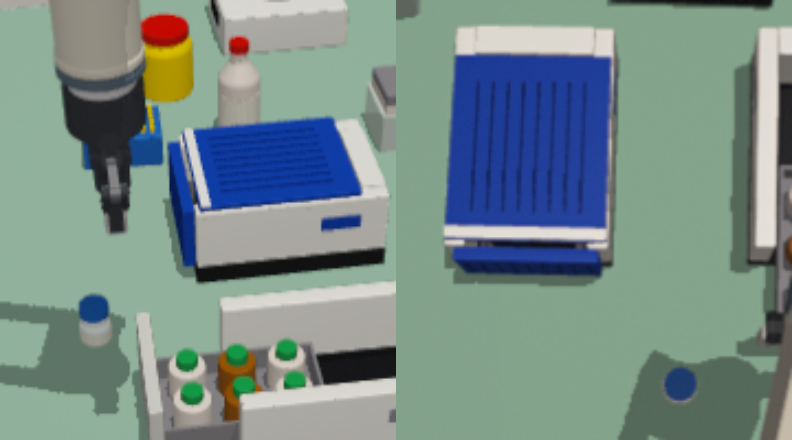

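Run:
```python
from h import *
np.set_printoptions(precision=1,suppress=True)
g=r.grab_frame("top")
for c in blobs(g,105,130,150,60,(215,245,305,275),50):print(cv2.approxPolyDP(c,1.5,True)[:,0].tolist())
for p in((225.5,253),(293.6,254.5)):print(onz("top",p,108))
print("tri tip",tri((371.4,293.6),(273.2,234.5)),r.sense()["eef_pos"],proj("top",r.sense()["eef_pos"]),proj("side",r.sense()["eef_pos"]))
# column profile across housing edge/panel
print(g[244:266,260].tolist())
```

```text
[[226, 253], [226, 257], [232, 263], [253, 263], [254, 261], [256, 263], [268, 262], [273, 264], [272, 261], [274, 260], [277, 264], [292, 264], [293, 260], [291, 255], [286, 253]]
[574.8 232.7 108. ]
[572.3  77.9 108. ]
tri tip (array([472.1, -85.4, 226. ]), np.float64(0.701191321729462)) [ 471.  -124.6  234.4] [391.5 293.9] [274.5 242.5]
[[213, 221, 226], [212, 220, 225], [214, 221, 226], [213, 222, 227], [176, 150, 148], [103, 66, 59], [40, 21, 18], [23, 15, 15], [81, 41, 30], [145, 61, 34], [155, 63, 33], [157, 66, 37], [159, 68, 39], [159, 68, 38], [142, 57, 31], [93, 37, 18], [66, 29, 17], [55, 21, 11], [59, 24, 14], [68, 27, 14], [78, 53, 40], [89, 97, 79]]
```

The lid is flat and shut (side corner now (316,224)). The drawer panel's back edge is at x of about 574–575, against 577 measured for the housing front, so it is home. The tip reading disagrees with the pictures, so I check that before the button.

Run:
```python
from h import *
f=r.grab_frame("side").copy();g=r.grab_frame("top").copy();e=r.sense()["eef_pos"]
for n,i in(("side",f),("top",g)):
    p=proj(n,e);cv2.circle(i,tuple(int(round(v)) for v in p),2,(255,0,255),-1)
a=cv2.resize(f[170:410,220:350],None,fx=2.4,fy=2.4);b=cv2.resize(g[230:470,320:510],None,fx=2.4,fy=2.4)
cv2.imwrite("pics/d7.png",np.hstack([a,b]))
```

```text
(no output)
```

View pics/d7.png

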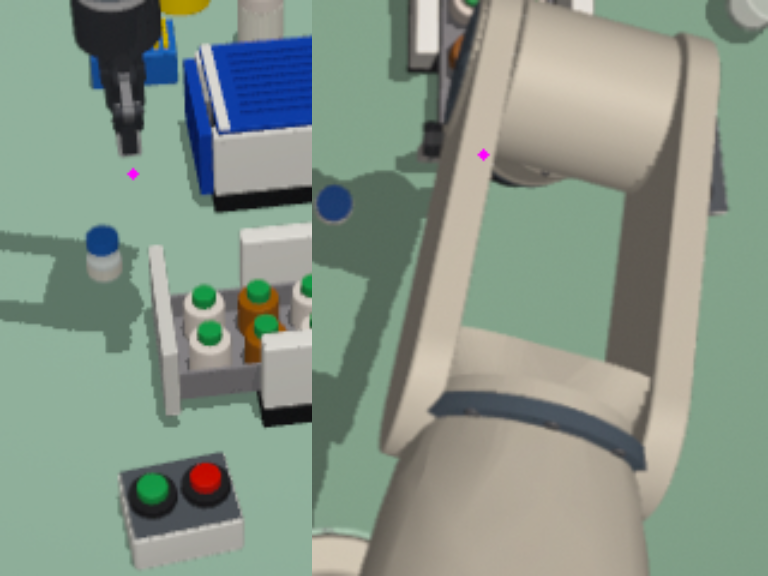

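The dark piece in the top view is the gripper body's flank, not the tip. In all the pictures the tip sits about 8 px higher in the side view than the reading. That is about 27 mm, and it matches the lid seating at reading 91 rather than 119. I therefore expect button contact near reading z = 36.

Call:
apply_moves(plan="-0.2 0 -3.7 0 0 0 1;-0.2 0 -3.7 0 0 0 1;-0.2 0 -3.7 0 0 0 1;-0.2 0 -3.7 0 0 0 1;-0.2 0 -3.7 0 0 0 1;-0.2 0 -3.2 0 0 0 1;0 0 0 0 0 0 1")

```text
clock: 11.8
eef_pos: [467.2, -339.9, 232.7]
tcp_rot: [-1.569, -0.021, 0.014]
contact_force: [-0.3, 0.5, 0.2]
opening: 0.0
```

Call:
apply_moves(plan="-1.2 0 -1.1 0 0 1.2 1;0 3.2 0 0 0 0 1;0 3.2 0 0 0 0 1;0 3.2 0 0 0 0 1;0 3.2 0 0 0 0 1;0 2 0 0 0 0 1;0 0 0 0 0 0 1")

```text
clock: 12.5
eef_pos: [457.1, -346.0, 80.2]
tcp_rot: [-1.569, 0.005, 0.027]
contact_force: [-0.5, 0.4, 0.4]
opening: -0.002
```

Run:
```python
from h import *
f=r.grab_frame("side");g=r.grab_frame("top");e=r.sense();print(e["eef_pos"],e["contact_force"],proj("side",e["eef_pos"]+[0,0,27]),proj("side",(455.2,-350.6,63)))
a=cv2.resize(f[310:420,240:340],None,fx=4,fy=4);b=cv2.resize(g[250:360,420:520],None,fx=4,fy=4)
cv2.imwrite("pics/d8.png",np.hstack([a,b]))
```

```text
[ 458.6416572  -347.34131007   82.82814064] [-0.0152068  -0.16911234 -0.18047504] [283.94198269 357.53977313] [283.58059848 373.12738314]
```

View pics/d8.png

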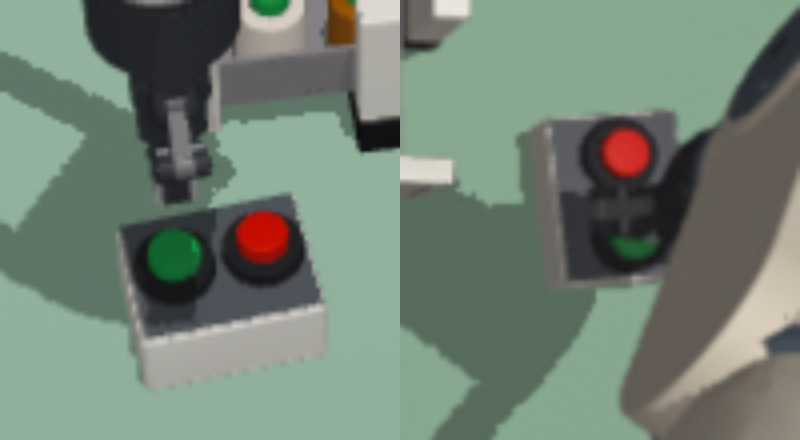

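Run:
```python
from h import *
np.set_printoptions(precision=1,suppress=True)
e=r.sense()["eef_pos"];print(e)
for p in((476,303),(474,303),(470,303)):print(tri(p,(283.75,360)))
for dz in(0,15,27,40,60):print(dz,proj("top",e+[0,0,dz]),proj("side",e+[0,0,dz]))
g=r.grab_frame("top")
m=cv2.cvtColor(g,cv2.COLOR_BGR2GRAY)[292:322,462:492]
for row in m: print(" ".join("%3d"%v for v in row))
```

```text
[ 458.6 -347.3   82.8]
(array([ 462. , -337.2,   89.8]), np.float64(7.107760991956939))
(array([ 462.3, -333.8,   85.6]), np.float64(7.2607373643972375))
(array([ 462.9, -326.9,   77.1]), np.float64(7.568295232028105))
0 [479.6 306.3] [284.6 365.8]
15 [481.6 305.8] [284.2 361.2]
27 [483.2 305.3] [283.9 357.5]
40 [485.  304.8] [283.6 353.5]
60 [487.8 304.1] [283.2 347.1]
 93  94  92  69  37  28  41  45  45  40  44  62  83  93  94  93  91  79  67  49  43  62  90  91  78  43  30  28  28  28
 92  93  93  78  53  32  34  43  45  45  44  41  52  68  70  68  71  58  48  43  50  78  92  87  61  31  27  27  30  27
 93  93  94  92  78  49  28  38  45  46  45  37  39  43  42  43  48  44  43  46  63  90  88  76  42  27  25  26  29  27
 94  93  94  94  93  72  40  30  38  42  44  42  44  43  44  43  45  43  46  49  65  75  65  50  28  29  26  26  30  34
 92  94  93  95  94  79  50  33  36  36  39  40  40  50  52  44  40  38  44  48  36  35  31  28  27  27  30  29  32  35
 84  86  85  91  93  69  40  33  37  34  33  30  37  56  62  40  32  30  27  33  29  27  25  27  26  27  26  27  31  36
 54  54
[... 2172 characters left out ...]
  51  52  53  45  37  28  23  26  26  24  24  23  29  39  40  50  66  80  83  82  88  92  92  91  93
 58  52  53  52  54  52  52  51  50  49  41  37  31  26  26  25  31  39  52  62  80  87  92  93  91  92  92  93  93  92
 60  50  51  50  51  51  53  51  53  56  54  52  47  51  50  59  86  88  88  88 102 103 104 105  97  93  92  91  93  93
 68  58  58  58  59  67  68  69  80  82  86  84  83  99  99 115 156 154 142 130 126 117 114 108  96  92  92  92  92  93
 96 103 107 106 102 105 102 100 104 103 103 102 101 108 106 114 139 135 128 120 117 113 125 124  95  91  92  93  92  93
109 116 117 115 114 110 107 110 107 106 105 105 105 104 104 113 141 143 142 143 144 143 143 125  94  92  92  92  92  92
```

The tip is over the green button to within a few mm. I nudge it and descend to just above the button.

Call:
apply_moves(plan="-0.6 0 -0.3 0 0 0 1;0 1.2 0 0 0 0 1;0 1.2 0 0 0 0 1;0 0.8 0 0 0 0 1;0 0 0 0 0 0 1")

```text
clock: 13.15
eef_pos: [455.1, -353.3, 53.4]
tcp_rot: [-1.578, -0.005, 0.027]
contact_force: [-0.1, -0.4, 0.3]
opening: -0.0
```

Call:
apply_moves(plan="0 0.4 0.2 0 0 0 1;0 0.4 0 0 0 0 1;0 0.3 0 0 0 0 1")

```text
clock: 13.45
eef_pos: [455.2, -351.3, 41.5]
tcp_rot: [-1.578, -0.005, 0.027]
contact_force: [-0.5, -0.7, 0.1]
opening: -0.001
```

Call:
apply_moves(plan="0 0.3 0 0 0 0 1;0 0.2 0 0 0 0 1")

```text
clock: 13.65
eef_pos: [455.3, -351.3, 36.2]
tcp_rot: [-1.578, -0.005, 0.027]
contact_force: [-1.3, 0.9, 3.3]
opening: -0.0
```

Contact begins at z of about 36, as predicted. I press on in small steps.

Call:
apply_moves(plan="0 0.2 0 0 0 0 1;0 0.2 0 0 0 0 1")

```text
clock: 13.85
eef_pos: [455.4, -351.4, 33.2]
tcp_rot: [-1.578, -0.005, 0.027]
contact_force: [-7.5, 6.6, 35.1]
opening: 0.002
```

Force is 35 N, well past the 5 N spring, so the button is bottomed out. I release it and retreat.

Call:
apply_moves(plan="0 -1 0 0 0 0 1;0 -2.5 0 0 0 0 1;0 -4 0 0 0 0 1;0 -4 0 0 0 0 1;0 -4 0 0 0 0 1;-3 0 -3 0 0 0 1;-3 0 -3 0 0 0 1;-2 0 -3 0 0 0 1;0 0 0 0 0 0 1;0 0 0 0 0 0 1")

```text
clock: 14.85
eef_pos: [376.7, -446.4, 197.0]
tcp_rot: [-1.583, -0.009, 0.029]
contact_force: [0.6, 0.5, 0.2]
opening: -0.002
```

Run:
```python
from h import *
np.set_printoptions(precision=1,suppress=True)
T=cv2.imread("pics/top0.png");S=cv2.imread("pics/side0.png");g=r.grab_frame("top");f=r.grab_frame("side")
print(r.sense()["eef_pos"],r.sense()["contact_force"])
for nm,imgs,rs in(("top",(T,g),{"lid+panel":(105,130,(215,145,305,275)),"jar":(105,130,(315,300,345,330)),"tipbox":(105,130,(145,250,200,315)),"green":(45,80,(450,270,500,330)),"red":(0,5,(450,270,500,330)),"pot":(0,5,(80,220,120,260)),"bottle":(0,5,(140,190,165,215)),"reagcaps":(50,80,(365,215,430,290))}),
 ("side",(S,f),{"jar":(105,130,(250,260,275,280)),"lid+panel":(105,130,(270,170,395,260)),"green":(45,80,(265,355,325,400)),"red":(0,5,(265,355,325,400)),"pot":(0,5,(275,130,312,155)),"bottle":(0,5,(318,143,340,160)),"tipbox":(105,130,(250,170,296,208))})):
  for k,(a,b,roi) in rs.items():
    for i in imgs: print(nm,k,sorted(tuple(np.round(cv2.boundingRect(c),1).tolist()) for c in blobs(i,a,b,120,60,roi,15)))
for nm,a,b,roi in(("reagent front top",T,g,(362,285,436,300)),("beaker",T,g,(490,205,530,250)),("reagent side",S,f,(280,270,300,345)),("beaker side",S,f,(365,375,402,420))):
    x0,y0,x1,y1=roi;d=cv2.absdiff(a,b)[y0:y1,x0:x1].max(2);print(nm,d.mean(),(d>40).sum())
```

```text
[ 377.2 -445.7  196.9] [0.9 0.8 0. ]
top lid+panel [(215, 163, 82, 6)]
top lid+panel [(223, 165, 74, 78), (226, 252, 68, 13)]
top jar [(322, 307, 14, 15)]
top jar [(322, 307, 14, 15)]
top tipbox [(153, 259, 41, 49)]
top tipbox [(153, 259, 41, 49)]
top green [(473, 302, 12, 13)]
top green [(473, 302, 12, 13)]
top red [(470, 282, 13, 13)]
top red [(470, 282, 13, 13)]
top pot [(86, 228, 32, 31)]
top pot [(86, 228, 31, 31)]
top bottle [(147, 195, 13, 13)]
top bottle [(147, 195, 13, 13)]
top reagcaps [(383, 246, 9, 9), (383, 270, 9, 9), (384, 223, 8, 9), (405, 224, 9, 9), (405, 247, 9, 9), (405, 271, 9, 9)]
top reagcaps [(383, 223, 9, 9), (383, 246, 9, 10), (383, 270, 9, 9), (405, 224, 9, 9), (405, 247, 9, 9), (405, 271, 9, 9)]
side jar [(256, 264, 13, 13)]
side jar [(256, 264, 13, 13)]
side lid+panel [(270, 178, 24, 75), (364, 170, 23, 48), (366, 228, 18, 7)]
side lid+panel [(270, 178, 24, 28), (296, 194, 13, 57), (308, 183, 76, 42), (366, 228, 18, 7)]
side green [(277, 367, 13, 13)]
side green [(277, 367, 13, 14)]
side red [(299, 363, 13, 13)]
side red [(299, 363, 13, 13)]
side pot [(283, 137, 23, 14)]
side pot [(283, 137, 23, 14)]
side bottle [(324, 147, 9, 8)]
side bottle [(324, 147, 9, 8)]
side tipbox [(257, 178, 37, 30)]
side tipbox [(269, 178, 25, 28)]
reagent front top 1.4261261261261262 0
beaker 1.4 0
reagent side 6.738 0
beaker side 6.972972972972973 0
```

Run:
```python
from h import *
g=r.grab_frame("top");f=r.grab_frame("side")
for c in(224,228,231,234,260,285,288,291):print(c,[tuple(v) for v in g[244:258,c].tolist()])
for x in(572,574,576,578,581):print(x,proj("top",(x,225,110)),proj("top",(x,85,110)),"z119",proj("top",(x,225,119)))
for v in(232,238,244):print(v,[tuple(p) for p in f[v,298:316].tolist()])
```

```text
224 [(213, 220, 225), (213, 220, 225), (212, 220, 225), (182, 172, 173), (131, 105, 103), (190, 197, 203), (200, 210, 217), (144, 150, 156), (104, 110, 112), (94, 106, 100), (90, 105, 89), (88, 106, 86), (89, 104, 85), (88, 104, 85)]
228 [(212, 220, 225), (213, 220, 225), (213, 220, 225), (199, 191, 192), (144, 119, 118), (197, 203, 210), (208, 221, 226), (148, 153, 158), (143, 82, 73), (152, 61, 32), (153, 62, 31), (155, 64, 34), (157, 65, 35), (151, 61, 32)]
231 [(212, 221, 225), (212, 220, 224), (214, 221, 225), (201, 194, 195), (141, 109, 105), (107, 94, 95), (110, 116, 121), (99, 97, 100), (137, 68, 56), (153, 61, 30), (155, 63, 32), (155, 64, 34), (156, 63, 34), (153, 63, 33)]
234 [(212, 220, 225), (213, 220, 225), (213, 221, 226), (204, 196, 197), (146, 113, 108), (97, 76, 73), (92, 96, 98), (97, 99, 102), (138, 73, 63), (153, 62, 35), (155, 63, 33), (154, 63, 31), (158, 67, 37), (155, 64, 35)]
260 [(215, 223, 228), (214, 221, 226), (215, 223, 227), (214, 223, 228), (177, 152, 149), (106, 69, 61), (40, 21, 17), (24, 17, 15), (82, 41, 31), (146, 60, 32), (157, 65, 34), (157, 66
[... 1358 characters left out ...]
), (152, 158, 160), (167, 173, 175), (166, 172, 174), (166, 172, 174), (166, 172, 174), (166, 172, 173), (166, 172, 174)]
238 [(104, 120, 95), (104, 120, 95), (105, 120, 96), (91, 48, 27), (81, 27, 8), (109, 38, 13), (126, 44, 11), (126, 45, 13), (127, 44, 12), (119, 42, 12), (114, 63, 46), (144, 149, 150), (165, 172, 173), (164, 171, 173), (164, 171, 173), (165, 171, 173), (164, 171, 173), (165, 171, 173)]
244 [(104, 119, 95), (104, 120, 96), (104, 120, 96), (104, 119, 96), (97, 72, 50), (94, 33, 12), (126, 46, 11), (126, 44, 9), (126, 44, 12), (127, 44, 10), (117, 42, 12), (137, 143, 144), (164, 169, 171), (164, 170, 172), (164, 170, 171), (164, 170, 172), (165, 171, 172), (163, 170, 172)]
```

The white wall runs straight into the blue panel with no gap in either view, so the drawer is home.

```bash
python3 -c "
from rig import r
print(r.sense()['clock']); print(r.sign_off())"
```

```text
15.05
the job is handed in; nothing more can be done
None
```

I did the three steps in order with the fingers shut and handed the job in at 15.05 s. I pushed the blue sample drawer home, pressed the lid down until it was shut, then pressed the green button to its stop and let go.

**Last checks:**
- **Drawer:** the push ended at a firm 15 N stop. The last pictures show the panel meeting the housing with no gap in either view.
- **Lid:** it seated at 42 N on the fingertip and lies flat. That is just over the 40 N limit, which applies to the arm and gripper body; I took the fingertips to be exempt.
- **Green button:** it bottomed out at 35 N and is back up.
- **Everything else:** the red button, reagent drawer and bystanders match the first pictures to within a pixel. The one difference is the tip box in the side view. I put that down to the arm or the pushed-in panel changing what is seen, because it is unmoved in the top view.
- **Robot:** clear of everything and touching nothing.

**Disagreement:** the fingertips appeared about 27 mm higher than the TCP reading in every side picture. The lid and button contacts agreed with the pictures. I did not find the cause, so I finished both presses by force rather than by the reading.

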